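# Dispense a milling ball into a pot from the twist-lock stack

## Robot

A 6-joint arm with a two-finger parallel gripper is mounted at the origin on the work surface. World frame = base frame: x ahead of the robot, y to its left, z up, the work surface at z = 0. Lengths are in m, angles in rad, forces in N, time in s.
With the tool pointing down it reaches from about 0.275 to 0.825 m from the base axis. Payload 4.9 kg.
Tool frame: the origin (TCP) lies midway between the tips of the shut fingers; the grasp point (between the pads) lies 19 mm behind it (grip_point_offset is the distance from the TCP to the grasp point, in m); z points along the fingers, x is the direction in which the jaws open and shut, and the axes are right-handed (so a half turn about z gives the same grasp; the last joint's range is limited). The gripper opens to 85 mm and grips with 20 to 120 N. Pads are 22 mm wide; open, the fingers measure 114 mm over their backs; the gripper's body (76 mm by 85 mm) begins 54 mm behind the grasp point. The pads swing forward as they close: fully open they stand 13 mm farther back than shut.
Start: joints at [-1.467, 0.326, -0.193, 1.052, 0, 1.437], TCP at [0.13, -0.535, 0.231] pointing down, gripper open.
Joint ranges: [-2.65, 2.65], [-0.97, 1.79], [-1.3, 1.35], [-1.93, 2.1], [-1.47, 1.37], [-3.14, 3.14]. Speed limits (rad/s): [2.57, 2.57, 3.14, 3.14, 3.14, 3.14].

## Interface

Orientations are given as a rotation vector (axis times angle).
In Python, from cell import * gives the robot as it stands. Calls block until the motion is done:
- movep(position, orientation): joint-space move of the TCP to a pose.
- move_l(position, velocity=0.15, rot=None, until_force=None): straight line of the TCP; rot=None keeps the orientation; velocity is the mean speed in m/s. With until_force (N) it stops when the force on the tool has changed by that much, and returns True; else False.
- set_joints(angles): joint-space move.
- let_go() and grab(newtons=None): open the fingers fully, or close them until they stop; newtons is the grip in N (None keeps the last).
- sleep(seconds).
- ik(position, orientation): joint angles nearest the present ones, or None.
- get_state(): the state.
- grab_frame(name): name is "side" or "top" or "wrist"; returns a dict with "img" (480x640x3 uint8, red, green, blue), "fx", "fy", "cx", "cy" (pixels), "k1" (the pictures are not rectified: a ray, as slopes to the right and down, at radius r is drawn at 1 + k1 r^2 times it, then the intrinsics apply), "cam_to_world" (4x4, takes a point from camera to world coordinates); the wrist camera has in their place "T_tool_cam" (4x4, takes a point from camera to tool coordinates, whose origin is the TCP and whose axes are the tool frame's). Camera axes: x right, y down, z forward; pixel columns grow to the right and rows downward; lengths in m; the calibration is good to about 2 mm. A picture is of the moment at which its call begins: read the wrist's pose just before it. There is no depth.
A pose or a line that the arm cannot do raises MotionError and nothing moves.
- sign_off(): hands the job in, once; it reports no verdict.
Trained networks look in the newest picture that a camera, given by its name, has taken for a name from the list of things; names that differ only in an ending like _2 or _b are one class to them, and where a whole thing is asked for, a point or a joint stands for the part that bears it (a point fixed in the world has none). Each returns a list of dicts, best first, with "score" (0 to 1); they miss things now and then, are a little off and sometimes report something else, mostly with a low value. They report only what shows in the picture. A call takes as long as a camera call.
- spot_in(camera, name): "centre" ([column, row] in pixels, amid what is visible of it).
- silhouettes(camera, name): "mask" (480x640 bool, what is visible of it) and "centre" ([column, row] in pixels, amid what is visible of it).
- tip_of(camera, name): "centre" ([column, row] in pixels: a listed point, or the origin of a listed thing).
The state is a dict: "clock": time; "q": joint angles; "joint_velocities": joint speeds; "tau": joint torques, N m; "position": TCP position; "eef_rot": TCP orientation; "contact_force": force on the tool from outside, world axes, zero at the start; "wrist_torque": the same for the moment, N m; "finger_gap": opening from 0.0 (shut) to 1.0 (fully open).
Only numpy, scipy, OpenCV 4.12 (cv2) and the standard library are available. Lean on these libraries where they do the work, as an engineer would, in place of code of your own. Each camera call takes 0.05 s, during which the arm holds its last target.

## Task

Take the top blue pot off its stack (it is locked on: turn it before lifting, do not wrench it) and stand it upright on the yellow ring in front of the green dispenser's chute. Then push the dispenser's red plunger gently all the way down until it is felt to come up hard against its stop, keep it down until the white ball has rolled out into the pot, and let the plunger come back up. Leave the pot on the ring with the ball in it and the other things on the table where they are.

Things in the scene. Friction and masses are not known exactly. Their poses are not given: they have to be found in the camera images.
- stack: Fixed stack of two blue pots, 66 mm diameter, on a round wooden foot (120 mm diameter). Origin at the centre of its underside, on the table; z up. Its mouth (rim 117 mm above the table, inner diameter 62 mm) holds the foot of the loose top pot. Two white lips, 25 mm wide, reach inwards from the rim on its +x and -x sides; the top pot's two lugs lie under them.
- pot_mid (a point): Centre (half-way up) of the loose top pot: blue, open at the top, 75 mm high, about 70 g, outer diameter 66 mm, wall 3 mm, on a foot 46 mm across and 18 mm high. On the stack its foot is sunk into the pot below: underside 100 mm, rim 175 mm above the table; grip the straight wall between 118 and 175 mm. z up along its axis. Two lugs on its foot point along +x and -x, a white stripe above each.
- pot_floor (a point): Middle of the pot's inner floor, 22 mm above its underside; axes as pot_mid. How it unlocks: at the start the lugs are within 0.2 rad of the lips and block lifting after 2 mm; turned either way until pot x is 0.75 to 2.39 rad from stack x it lifts freely (20 mm up is clear). It turns with little friction. Over 40 N between pot and stack is wrenching.
- spot (a point): Centre of the yellow ring (72 mm diameter) on the dispenser's base plate, 5 mm above the table: where the pot must stand, within about 10 mm, to catch the ball. z up; +x points to the dispenser's column. The plate is 260 by 130 mm and reaches 52 mm from here to -x. The green column (80 by 90 mm, 170 mm high) begins 118 mm from here to +x; a clear ball tube 153 mm high stands at its +y side.
- chute_end (a point): Middle of the lower end of the open steel chute's floor, 122 mm above the table and 48 mm from spot to +x. The chute is 38 mm wide, its side walls stand 18 mm above its floor, and it rises to the column at 22 degrees. A red gate across it holds the ball back; pressing the plunger home sinks the gate.
- plunger_top (a point): Centre of the flat top (48 mm across) of the red knob of the vertical sprung plunger; at rest 252 mm above the table, 158 mm from spot to +x. Push straight down. Spring 2.5 to 5.5 N; after 20 to 40 mm (set inside, unseen, varies) a trip adds 4 to 7 N for the last 8 mm, then a solid stop. Only near the stop is the ball freed. 15 to 20 N pushes it home; over 50 N damages it.
- plunger (a joint): Stroke of the plunger: 0 up (rest), grows as it is pushed down, m. It springs back up when let go.
- ball_center (a point): Centre of the white porcelain milling ball, 24 mm diameter, 20 g, waiting in the chute behind the red gate; freed, it rolls out over the chute's end within half a second and flies into a pot on the ring.
- jar_mid (a point): Bystander near the stack: glass jar, 68 mm diameter, 95 mm high; point on its axis 50 mm up. Leave alone.
- clay_mid (a point): Bystander near the stack: brown clay block 60 by 90 by 50 mm; its centre. Leave alone.
- loop_mid (a point): Bystander beside the dispenser: yellow-handled brush 160 mm long lying flat; a point near its middle. Leave alone.
- pin_mid (a point): Bystander: wooden rolling pin, 300 mm long, 48 mm diameter, lying along its y axis; its centre. Leave alone.
- mug_mid (a point): Bystander: white mug, 80 mm diameter, 90 mm high; its centre. Leave alone.
- flask_mid (a point): Bystander: white plastic bottle, 66 mm diameter, 170 mm high; its axis 80 mm up. Leave alone.

How it is judged:
By the outcome, as a careful person would: the job done as asked, in the order asked, and still so for the second after the job is handed in, with the robot touching nothing.
It also fails if it takes over 61 s, if anything falls off the work surface, if the arm or the gripper's body presses on something with over 40 N, if the wrist force passes 120 N, or if a joint passes its speed limit or range.

## Working session

There is one attempt and no reset: what is moved stays moved. The work goes in short steps, each a Python script; the robot and the scene stay as the last script left them, time stands still between calls to the robot, and variables do not carry over. Pictures are saved under pics/ and viewed, and the job is handed in when it is done.

```bash
mkdir -p pics; ls; cat > h.py <<'E'
from cell import *
import numpy as np, cv2
def snap(n,fn):
    st=get_state(); f=grab_frame(n); cv2.imwrite('pics/'+fn,f['img'][:,:,::-1].copy()); return f
E
python3 - <<'E'
from h import *
for n in ['side','top','wrist']:
    f=snap(n,n+'0.png'); print(n,f['fx'],f['cx'],f['cy'],f['k1'],np.round(f.get('cam_to_world',f.get('T_tool_cam')),3).tolist())
    for name in ['stack','pot_mid','spot','chute_end','plunger_top','pot_floor','jar_mid','clay_mid','loop_mid','pin_mid','mug_mid','flask_mid','ball_center']:
        r=tip_of(n,name); print(name,[(np.round(d['centre'],1).tolist(),round(d['score'],2)) for d in r[:2]])
print(get_state())
E
```

```text
pics
side 453.2004503771719 326.24803920721473 235.42766956629916 -0.10578736570492953 [[0.991, -0.09, 0.096, 0.511], [-0.131, -0.644, 0.753, -0.713], [-0.006, -0.759, -0.651, 0.782], [0.0, 0.0, 0.0, 1.0]]
stack [([300.9, 249.7], 0.64), ([294.7, 211.0], 0.19)]
pot_mid [([290.6, 209.7], 0.97), ([292.6, 215.6], 0.25)]
spot [([267.5, 383.1], 0.66)]
chute_end [([291.1, 337.9], 0.58), ([309.9, 325.2], 0.39)]
plunger_top [([350.3, 270.9], 0.69)]
pot_floor [([293.5, 215.4], 0.58)]
jar_mid [([338.3, 227.9], 0.81), ([334.9, 415.0], 0.31)]
clay_mid [([239.2, 249.0], 0.94), ([400.6, 286.1], 0.62)]
loop_mid [([334.6, 411.5], 0.58)]
pin_mid [([401.7, 284.6], 0.76)]
mug_mid [([329.8, 469.3], 0.91), ([291.9, 218.0], 0.71)]
flask_mid [([316.1, 162.0], 0.82), ([295.8, 207.4], 0.52)]
ball_center [([312.8, 324.3], 0.44)]
top 434.15589360669014 319.61511406653045 239.78101972970222 -0.1025075779520386 [[-0.021, -0.995, 0.094, 0.508], [-1.0, 0.019, -0.022, 0.012], [0.02, -0.095, -0.995, 1.23], [0.0, 0.0, 0.0, 1.0]]
stack [([264.4, 273.0], 0.81)]
pot_mid [([401.3, 232.8], 0.74), ([257.1, 269.1], 0.57)]
sp
[... 780 characters left out ...]
d []
flask_mid []
ball_center []
{'clock': 2.1, 'q': array([-1.46721021e+00,  3.26200203e-01, -1.92592040e-01,  1.05195605e+00,
       -2.51646431e-05,  1.43658271e+00]), 'joint_velocities': array([ 0.00094737, -0.0013636 ,  0.00107238,  0.0011393 , -0.00064329,
       -0.00038854]), 'tau': array([-1.33523848e-03, -4.43333173e+01,  2.62747031e+01,  1.34837308e-03,
       -2.68187205e-04,  6.96695949e-06]), 'position': array([ 0.12956106, -0.53456189,  0.23128375]), 'eef_rot': array([ 2.46922383e+00, -1.94221815e+00,  2.41534164e-05]), 'contact_force': array([0.49549457, 0.95438898, 0.61973528]), 'wrist_torque': array([ 0.03301075,  0.02963319, -0.0342314 ]), 'finger_gap': 0.9996988001314574}
```

View pics.

View pics/side0.png

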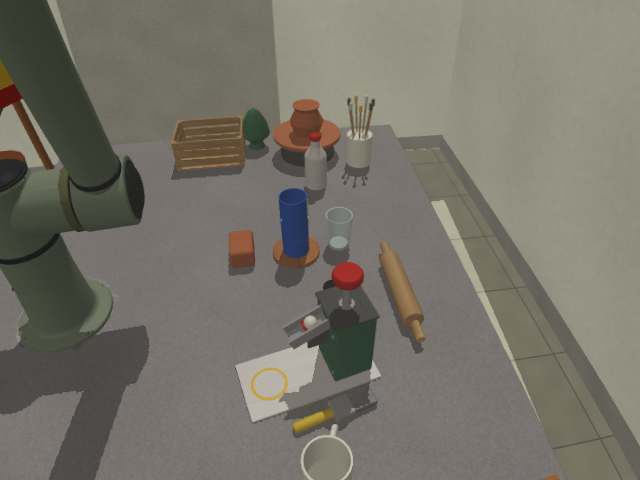

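View pics/top0.png

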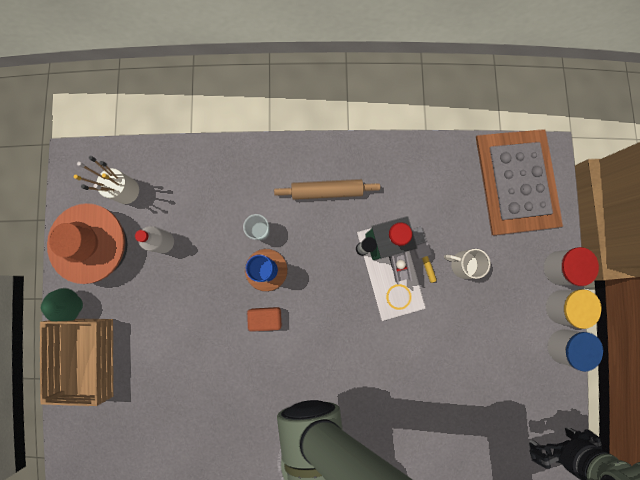

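Both views show the layout: blue pots near top (262,268), the ring at top (399,296) / side (269,383), red knob at top (401,233) / side (348,275), jar and clay on either side of the stack. Next: accurate positions by fits.

```bash
cat >> h.py <<'E'
CAL={}
def und(f,uv):
    K=np.array([[f['fx'],0,f['cx']],[0,f['fy'],f['cy']],[0,0,1]])
    # forward model: d = u(1+k1 r^2) -> same as OpenCV k1
    return cv2.undistortPoints(np.array(uv,float).reshape(-1,1,2),K,np.array([f['k1'],0,0,0,0.])).reshape(-1,2)
def toplane(f,uv,z,T=None):
    T=f['cam_to_world'] if T is None else T
    T=np.array(T); p=und(f,uv); d=np.c_[p,np.ones(len(p))]@T[:3,:3].T; o=T[:3,3]
    return o+d*((z-o[2])/d[:,2])[:,None]
def proj(f,P,T=None):
    T=np.array(f['cam_to_world'] if T is None else T); P=np.atleast_2d(P)
    c=(P-T[:3,3])@T[:3,:3]; s=c[:,:2]/c[:,2:]; s=s*(1+f['k1']*(s**2).sum(1))[:,None]
    return s*[f['fx'],f['fy']]+[f['cx'],f['cy']]
E
python3 - <<'E'
from h import *
import pickle
F={n:grab_frame(n) for n in ['side','top']}
pickle.dump(F,open('F0.pkl','wb'))
def comp(m,c,rad):
    m=m.astype(np.uint8).copy(); yy,xx=np.nonzero(m); k=np.hypot(xx-c[0],yy-c[1])<rad; return np.c_[xx[k],yy[k]]
def circ(P):
    A=np.c_[2*P[:,:2],np.ones(len(P))]; s=np.linalg.lstsq(A,(P[:,:2]**2).sum(1),rcond=None)[0]
    return s[:2],np.sqrt(s[2]+s[:2]@s[:2])
for n,cr,ck in [('top',(399,296),(401,233)),('side',(269,383),(348,275))]:
    f=F[n]; hsv=cv2.cvtColor(f['img'],cv2.COLOR_RGB2HSV); H,S,V=[hsv[...,i].astype(int) for i in range(3)]
    y=comp((H>15)&(H<35)&(S>90)&(V>100),cr,26); P=toplane(f,y,0.005); print(n,'ring',len(y),circ(P))
    r=comp(((H<6)|(H>174))&(S>150)&(V>70),ck,25); print('knob px',r.mean(0),np.ptp(r,0),'z252',toplane(f,[r.mean(0)],.252)[0])
    # plate corners: print
    S_=f['img']
    cx=(262,266) if n=='top' else (293,225)
    b=comp((H>100)&(H<130)&(S>120),cx,45); print('blue',b.min(0),b.max(0),b.mean(0))
    x,y0=(cx[0]-50,cx[1]-60) 
    if n=='side': y0=165
    c=f['img'][y0:y0+110,x:x+110]; cv2.imwrite(f'pics/{n}_stack.png',cv2.resize(c,None,fx=5,fy=5,interpolation=cv2.INTER_CUBIC)[:,:,::-1])
    x,y0=(345,200) if n=='top' else (230,255)
    c=f['img'][y0:y0+(130 if n=='top' else 165),x:x+(110 if n=='top' else 160)]; cv2.imwrite(f'pics/{n}_disp.png',cv2.resize(c,None,fx=4 if n=='top' else 3.5,fy=4 if n=='top' else 3.5,interpolation=cv2.INTER_CUBIC)[:,:,::-1])
E
```

```text
top ring 166 (array([ 0.45883398, -0.23387329]), np.float64(0.03295185312837926))
knob px [400.08235294 233.78352941] [22 22] z252 [ 0.61065379 -0.19311244  0.252     ]
blue [246 255] [277 281] [261.01225115 268.38284839]
side ring 277 (array([ 0.45860052, -0.23243183]), np.float64(0.032999252104412624))
knob px [347.08658009 275.59307359] [30 27] z252 [ 0.60969318 -0.20428475  0.252     ]
blue [279 188] [307 257] [293.70612485 221.7656066 ]
```

```bash
python3 -c "
import cv2,numpy as np
a=cv2.imread('pics/top_stack.png');b=cv2.imread('pics/top_disp.png');a=a[:520,:]
b=b[:520]
w=np.zeros((520,800,3),np.uint8);a=a[:,100:450];w[:,:350]=a;w[:,355:795]=b[:,:440];cv2.imwrite('pics/c1.png',w)"
```

```text
(no output)
```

View pics/side_stack.png

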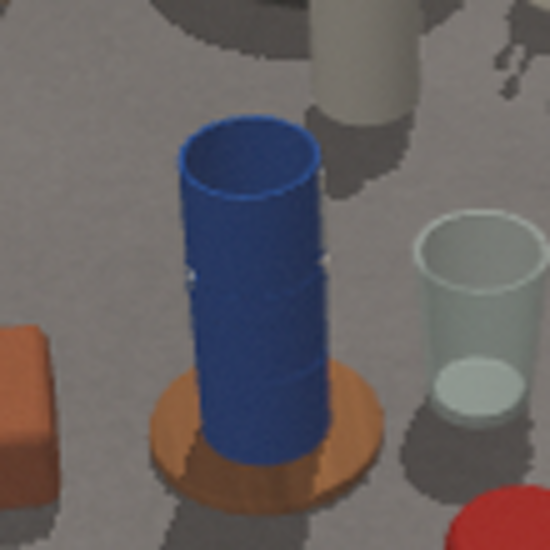

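View pics/c1.png

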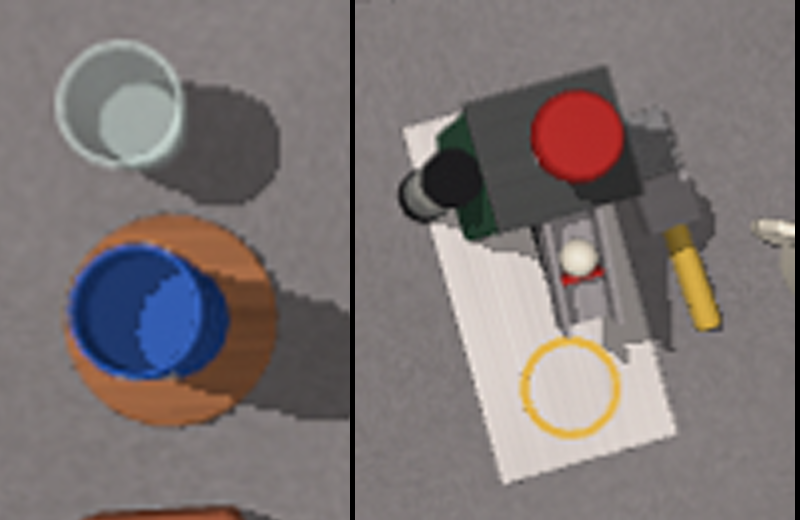

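```bash
python3 - <<'E'
from h import *
import pickle
F=pickle.load(open('F0.pkl','rb'))
# rim ellipse seen at z=.175
a=np.linspace(0,2*np.pi,72)
from scipy.optimize import least_squares
print('top rim',toplane(F['top'],[[259.3,268.4]],.175)[0]);print('side rim',toplane(F['side'],[[293.1,196.5]],.175)[0])
# refine by IoU of blue silhouettes, cylinder r33, z .117-.175(+lower pots to .0..)
best=[]
def sil(f,c,z0,z1):
    m=np.zeros((480*4,640*4),np.uint8)
    P=[np.c_[c[0]+.033*np.cos(a),c[1]+.033*np.sin(a),np.full(72,z)] for z in (z0,z1)]
    h=cv2.convexHull(((proj(f,np.vstack(P))+.5)*4).astype(np.float32)).astype(np.int32); cv2.fillPoly(m,[h],1)
    return cv2.resize(m,(640,480),interpolation=cv2.INTER_AREA)
for n in F:
    f=F[n]; hsv=cv2.cvtColor(f['img'],cv2.COLOR_RGB2HSV); H,S,V=[hsv[...,i].astype(int) for i in range(3)]
    B=((H>100)&(H<130)&(S>90)); M=np.zeros_like(B); 
    if n=='top': M[245:295,238:285]=1
    else: M[175:270,270:315]=1
    B=B&M.astype(bool)
    F[n]['B']=B
r={}
for n in list(F)+['both']:
    res=[]
    for x in np.arange(.50,.60,.002):
        for y in np.arange(.10,.20,.002):
            s=0
            for k in (F if n=='both' else [n]):
                m=sil(F[k],(x,y),.02 if k=='side' else .02,.175).astype(bool);B=F[k]['B']; s+=(m&B).sum()/(m|B).sum()
            res.append((s,x,y))
    print(n,max(res))
f=F['top']
for nm,px,z in [('jar rim',(212+(100+120)/5,206+103/5),.095),('foot',(212+(100+172)/5,206+320/5),.01),('clay',(263.6,317.6),.05),('mug',(475,264),.09),('flask',(142,236),.17)]:
    print(nm,toplane(f,[px],z)[0])
# foot via side
print('foot side',toplane(F['side'],[(243+267/5,165+430/5)],.012)[0])
E
```

```text
top rim [0.54061965 0.13699848 0.175     ]
side rim [0.54335509 0.13580606 0.175     ]
side (np.float64(0.9320441988950277), np.float64(0.542), np.float64(0.13600000000000004))
top (np.float64(0.9698275862068966), np.float64(0.542), np.float64(0.13800000000000004))
both (np.float64(1.900994987087954), np.float64(0.542), np.float64(0.13800000000000004))
jar rim [0.65318454 0.15427079 0.095     ]
foot [0.54093865 0.13657817 0.01      ]
clay [0.4118853  0.14160462 0.05      ]
mug [ 0.54270412 -0.42790289  0.09      ]
flask [0.62571792 0.42932531 0.17      ]
foot side [0.5424488  0.12881162 0.012     ]
```

Both cameras agree: stack at (0.5415, 0.137), ring (0.459, −0.233), dispenser yaw ≈0.256, which is 0.157 m to the knob and fits the 0.158 given. Jar at 0.11 m and clay at 0.13 m from the stack, both lower than the finger tips. Now check reachability.

```bash
cat >> h.py <<'E'
from scipy.spatial.transform import Rotation as Rn
ST=np.array([.5415,.137]); SP=np.array([.4587,-.2332]); YD=.256
XD=np.array([np.cos(YD),np.sin(YD)]); PL=SP+.158*XD
TH=np.deg2rad(20); D=.025
def pose(xy,z,psi,th=TH,d=D):
    c,s=np.cos(th),np.sin(th)
    R=Rn.from_euler('z',psi).as_matrix()@np.array([[0,c,s],[1,0,0],[0,s,-c]])
    return np.array([xy[0],xy[1],z])+d*R[:,2], Rn.from_matrix(R).as_rotvec()
E
python3 - <<'E'
from h import *
print(get_state()['clock'])
print(np.round(Rn.from_rotvec(get_state()['eef_rot']).as_matrix(),2))
for th in (20,):
  for psi in np.arange(-2.2,2.3,.2):
    o=[]
    for xy,z in ((ST,.15),(ST,.25),(SP,.056),(SP,.2)):
        q=ik(*pose(xy,z,psi,np.deg2rad(th))); o.append('-' if q is None else str(np.round(q,2).tolist()))
    print(th,round(psi,1),o[0],*[x!='-' for x in o])
for psi in (-.5,.256): print(ik(*pose(SP,.056,psi)), ik(*pose(PL,.21,psi,0,0)))
print(get_state()['clock'])
E
```

```text
2.2
[[ 0.24 -0.97 -0.  ]
 [-0.97 -0.24  0.  ]
 [-0.    0.   -1.  ]]
20 -2.2 [0.23, 0.64, -0.03, 1.17, -0.23, 2.46] True True True True
20 -2.0 [0.25, 0.61, -0.08, 1.11, -0.27, 2.28] True True True True
20 -1.8 [0.27, 0.57, -0.14, 1.03, -0.31, 2.09] True True True True
20 -1.6 [0.28, 0.53, -0.21, 0.94, -0.33, 1.9] True True True True
20 -1.4 [0.29, 0.49, -0.29, 0.84, -0.35, 1.69] True True True True
20 -1.2 [0.29, 0.44, -0.36, 0.74, -0.35, 1.48] True True True True
20 -1.0 [0.28, 0.4, -0.43, 0.63, -0.33, 1.26] True True True True
20 -0.8 [0.27, 0.36, -0.5, 0.54, -0.3, 1.04] True True True True
20 -0.6 [0.24, 0.32, -0.57, 0.45, -0.26, 0.81] True True True True
20 -0.4 [0.21, 0.29, -0.62, 0.37, -0.2, 0.59] True True True True
20 -0.2 [0.18, 0.27, -0.66, 0.32, -0.13, 0.36] True True True True
20 0.0 [0.14, 0.25, -0.68, 0.29, -0.05, 0.13] True True True True
20 0.2 [0.1, 0.24, -0.69, 0.29, 0.03, -0.1] True True True True
20 0.4 [0.06, 0.25, -0.68, 0.31, 0.12, -0.32] True True True True
20 0.6 [0.02, 0.26, -0.66, 0.35, 0.19, -0.55] True True True True
20 0.8 [-0.01, 0.29, -0.62, 0.42, 0.25, -0.78] True True True True
20 1.0 [-0.03, 0.32, -0.57, 0.5, 0.3, -1.01] True True True True
20 1.2 [-0.05, 0.35, -0.51, 0.6, 0.33, -1.23] True True True True
20 1.4 [-0.06, 0.39, -0.44, 0.7, 0.35, -1.45] True True True True
20 1.6 [-0.06, 0.44, -0.37, 0.8, 0.35, -1.66] True True True True
20 1.8 [-0.05, 0.48, -0.29, 0.9, 0.33, -1.87] True True True True
20 2.0 [-0.04, 0.53, -0.22, 0.99, 0.31, -2.07] True True True True
20 2.2 [-0.02, 0.57, -0.15, 1.07, 0.28, -2.25] True True True True
[-0.64002858  0.35823606 -0.88953092 -0.0228871   0.04775439 -0.13168418] [-0.42099749  0.51021569  0.03597189  1.09655253  0.          0.07900251]
[-0.77722153  0.4065747  -0.77146492  0.20849813  0.29817815 -1.00546843] [-0.42099749  0.51021569  0.03597189  1.09655253  0.         -0.67699749]
2.2
```

```bash
python3 - <<'E'
from h import *
s=get_state()
p,r=pose(ST,.33,-.85)
movep(s['position']+[0.1,0.1,.2],s['eef_rot'])
movep(p,r)
print(get_state()['clock'],get_state()['position']-p)
f=snap('wrist','w1.png')
T=np.eye(4); st=get_state(); T[:3,:3]=Rn.from_rotvec(st['eef_rot']).as_matrix(); T[:3,3]=st['position']
T=T@np.array(f['T_tool_cam'])
a=np.linspace(0,2*np.pi,60)
im=f['img'][:,:,::-1].copy()
for z in (.175,.117):
    for u in proj(f,np.c_[ST[0]+.033*np.cos(a),ST[1]+.033*np.sin(a),a*0+z],T): cv2.circle(im,tuple(int(v) for v in u),1,(0,255,255) if z>.15 else (0,0,255),-1)
cv2.imwrite('pics/w1o.png',im)
E
```

```text
5.525 [ 0.00030931 -0.00082057  0.0001579 ]
```

View pics/w1o.png

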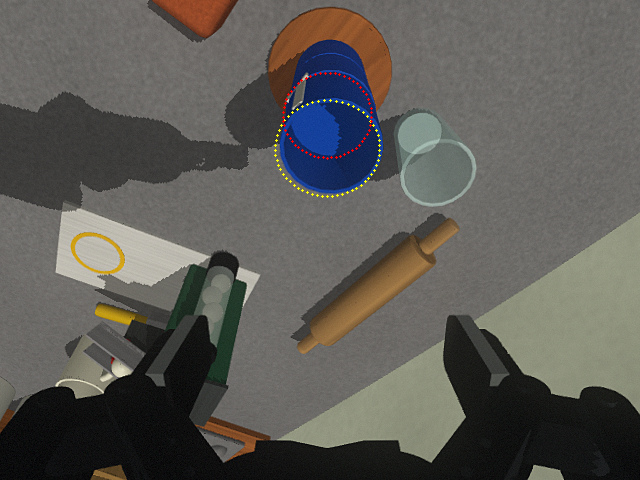

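The overlaid rim (yellow) sits on the pot rim at (330,148), so the stack position is right; a white lip or stripe shows at (298,92). Descend and grip.

```bash
python3 - <<'E'
from h import *
p,r=pose(ST,.150,-.85)
print(move_l(p,velocity=.15,rot=r,until_force=15))
s=get_state();print(s['clock'],s['position']-p,s['contact_force'])
grab(30)
s=get_state();print(s['clock'],s['position']-p,s['contact_force'],s['wrist_torque'],s['finger_gap'])
snap('wrist','w2.png');snap('side','s2.png')
E
```

```text
False
6.925 [0.00068018 0.00015455 0.00087154] [ 0.06348145  0.54844206 -0.59950888]
7.2417 [0.00085284 0.00016501 0.00122477] [-1.87649197  0.79973657  7.13098473] [ 0.02440624  0.30766538 -0.03462491] 0.7776462447732023
```

View pics/w2.png

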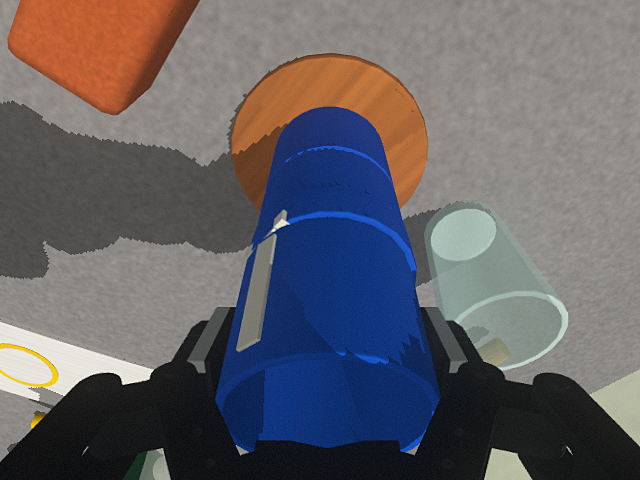

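View pics/s2.png

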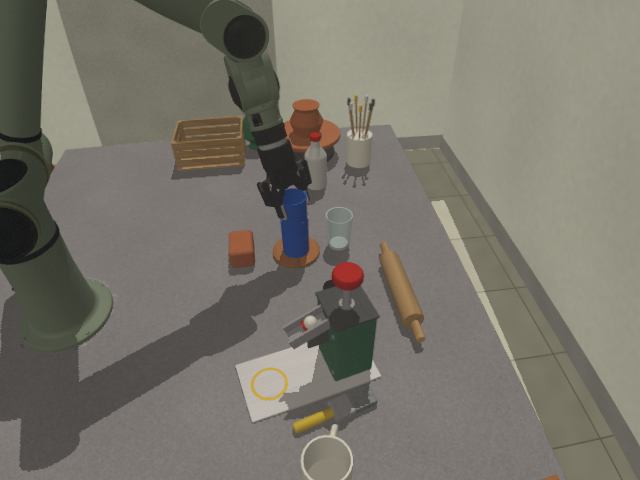

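Stripe on the pot (256,290) is aligned with the white lip (281,224); fingers are seated on the straight wall at gap 0.78 (66 mm). Turn about the pot's axis with force checks.

```bash
python3 - <<'E'
from h import *
for psi in np.linspace(-.85,.70,9)[1:]:
    p,r=pose(ST,.150,psi)
    move_l(p,velocity=.0065,rot=r)
    s=get_state();print(round(psi,2),round(s['clock'],2),np.round((s['position']-p)*1e3,1),np.round(s['contact_force'],1),np.round(s['wrist_torque'],2),round(s['finger_gap'],3))
    if np.linalg.norm(s['contact_force'])>25: print('STOP');break
snap('wrist','w3.png')
E
```

```text
-0.66 7.75 [ 1.  -0.   1.2] [-0.4 -1.   6.8] [-0.06  0.12  0.13] 0.782
-0.46 8.16 [1.3 0.1 1.2] [-0.6 -0.4  6.2] [-0.02 -0.06  0.06] 0.779
-0.27 8.57 [1.4 0.2 1.2] [0.6 0.8 6.2] [ 0.08 -0.01  0.1 ] 0.779
-0.08 8.97 [1.5 0.2 1.2] [0.3 0.6 5.9] [ 0.1  -0.06  0.11] 0.779
0.12 9.38 [1.6 0.3 1.2] [0.3 0.8 5.7] [ 0.12 -0.1   0.09] 0.779
0.31 9.79 [1.5 0.4 1.2] [0.7 0.5 6.3] [ 0.13 -0.09  0.09] 0.782
0.51 10.2 [1.4 1.  1.2] [0.9 2.3 6.9] [ 0.52 -0.03  0.12] 0.776
0.7 10.61 [1.2 1.1 1.2] [-0.6  2.9  7.3] [0.6  0.05 0.16] 0.776
```

View pics/w3.png

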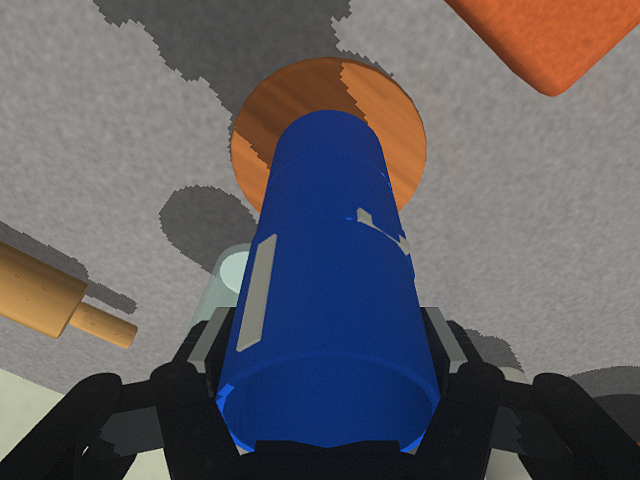

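The stripe stayed at the same place in the grip (256,290) while the lip moved to (385,230), so the pot turned with the gripper by about 1.55 rad. Lift gently.

```bash
python3 - <<'E'
from h import *
p,r=pose(ST,.162,.70)
print(move_l(p,velocity=.03,rot=r,until_force=18))
s=get_state();print(s['clock'],s['contact_force'],s['position']-p,s['finger_gap'])
E
```

```text
False
11.2083 [0.13214653 5.0860868  1.03691084] [-5.04863154e-04  1.15166142e-03 -4.22559754e-05] 0.7781791934854729
```

```bash
python3 - <<'E'
from h import *
p,r=pose(ST,.185,.70)
print(move_l(p,velocity=.05,rot=r,until_force=15))
s=get_state();print(s['clock'],s['contact_force'],s['position']-p)
p,r=pose(ST,.30,.70); move_l(p,velocity=.2,rot=r)
s=get_state();print(s['clock'],s['contact_force'],s['finger_gap'])
p,r=pose(SP-.03*XD,.25,YD); movep(p,r)
s=get_state();print(s['clock'],s['contact_force'],s['position']-p)
f=snap('wrist','w4.png');snap('side','s4.png');snap('top','t4.png')
E
python3 -c "
import cv2,numpy as np
a=cv2.imread('pics/w4.png');b=cv2.imread('pics/s4.png')
cv2.imwrite('pics/c4.png',np.hstack([cv2.resize(a,(400,300)),cv2.resize(b,(400,300))]))"
```

```text
False
11.8167 [-0.01066552 -0.92505542 -0.58500406] [-1.11956201e-04 -2.80369486e-04  2.26403878e-05]
12.5417 [-1.06974549 -0.39579169 -0.31507031] 0.7783460364637613
14.0167 [-0.61419647 -0.47665702 -0.61733984] [ 3.04700881e-04  6.17962568e-04 -9.84176866e-05]
```

View pics/c4.png

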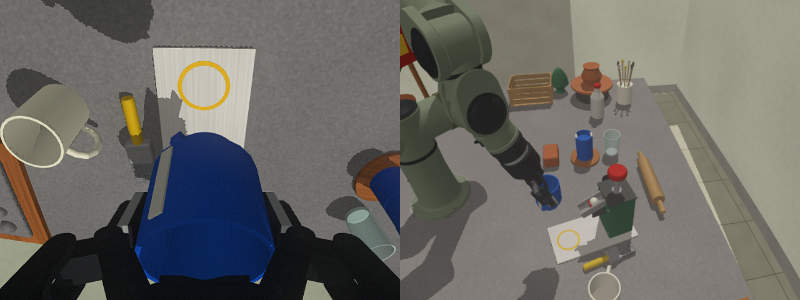

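Pot is in the gripper, pads seated, and the ring is clear ahead (about (408,170) full size). Cross-check the ring position from the wrist camera.

```bash
python3 - <<'E'
from h import *
st=get_state(); f=grab_frame('wrist')
T=np.eye(4); T[:3,:3]=Rn.from_rotvec(st['eef_rot']).as_matrix(); T[:3,3]=st['position']; T=T@np.array(f['T_tool_cam'])
hsv=cv2.cvtColor(f['img'],cv2.COLOR_RGB2HSV); H,S,V=[hsv[...,i].astype(int) for i in range(3)]
m=(H>15)&(H<35)&(S>90)&(V>100); m[:, :270]=0; m[:,390:]=0; m[:80]=0; m[190:]=0
y,x=np.nonzero(m); P=toplane(f,np.c_[x,y],.005,T)
A=np.c_[2*P[:,:2],np.ones(len(P))]; s=np.linalg.lstsq(A,(P[:,:2]**2).sum(1),rcond=None)[0]; print(len(x),s[:2],np.sqrt(s[2]+s[:2]@s[:2]))
# predicted pot: underside -50mm from pad, rim +25, axis
im=f['img'][:,:,::-1].copy(); c=SP-.03*XD; a=np.linspace(0,2*np.pi,80)
for z,rr in ((.275,.033),(.275,.030),(.218,.033),(.2,.023)):
    for u in proj(f,np.c_[c[0]+rr*np.cos(a),c[1]+rr*np.sin(a),a*0+z],T): cv2.circle(im,tuple(int(v) for v in u),1,(0,255,255),-1)
cv2.imwrite('pics/w5.png',im); print(get_state()['clock'])
E
```

```text
1655 [ 0.4590381  -0.23292922] 0.03305138380180289
14.2167
```

View pics/w5.png

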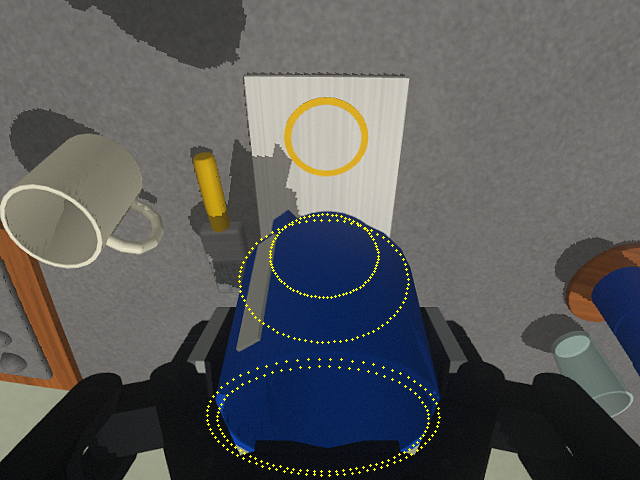

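Wrist camera gives ring (0.4590, −0.2329), in agreement, and the held pot is within about 2 mm of where it should be. Lower behind the chute, slide in, set down.

```bash
python3 - <<'E'
from h import *
p,r=pose(SP-.03*XD,.067,YD); print(move_l(p,velocity=.12,rot=r,until_force=10))
p,r=pose(SP,.067,YD); print(move_l(p,velocity=.06,rot=r,until_force=10))
s=get_state();print(s['clock'],s['contact_force'],s['position']-p)
p2,r=pose(SP,.049,YD); print(move_l(p2,velocity=.02,rot=r,until_force=5))
s=get_state();print(s['clock'],s['contact_force'],(s['position']-p)[2]+.067)
snap('side','s6.png'); snap('top','t6.png')
E
python3 -c "
import cv2,numpy as np
a=cv2.imread('pics/t6.png')[190:350,330:490];b=cv2.imread('pics/s6.png')[255:435,220:400]
cv2.imwrite('pics/c6.png',np.hstack([cv2.resize(a,(400,400)),cv2.resize(b,(400,400))]))"
```

```text
False
False
16.5417 [ 0.48485244  0.05709539 -1.39410556] [-1.39192247e-05  3.65671657e-04 -1.68562357e-04]
True
17.1417 [-1.35098965 -0.50346085  3.35690537] 0.05612273926937007
```

View pics/c6.png

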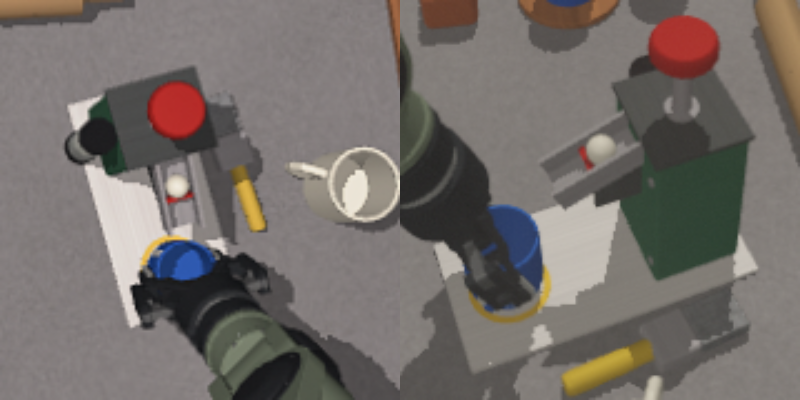

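Contact came at the expected height (0.056 against 0.055) with the pot inside the ring. Release and back off along the tool axis.

```bash
python3 - <<'E'
from h import *
let_go()
s=get_state();print(s['clock'],s['contact_force'],s['finger_gap'])
R=Rn.from_rotvec(s['eef_rot']).as_matrix(); p=s['position']
print(move_l(p-R[:,2]*.09,velocity=.12,until_force=8))
movep(p-R[:,2]*.13+np.r_[-.06*XD,.15],s['eef_rot'])
s=get_state();print(s['clock'],s['contact_force'])
st=get_state(); f=snap('wrist','w7.png'); t=snap('top','t7.png'); sd=snap('side','s7.png')
T=np.eye(4); T[:3,:3]=Rn.from_rotvec(st['eef_rot']).as_matrix(); T[:3,3]=st['position']; T=T@np.array(f['T_tool_cam'])
a=np.linspace(0,2*np.pi,80); out=[]
for g,TT in ((f,T),(t,None),(sd,None)):
    im=cv2.resize(g['img'][:,:,::-1],None,fx=3,fy=3)
    for u in proj(g,np.c_[SP[0]+.033*np.cos(a),SP[1]+.033*np.sin(a),a*0+.08],TT): cv2.circle(im,tuple(int(v*3) for v in u),1,(0,255,255),-1)
    u=proj(g,[[*SP,.05]],TT)[0]*3; h=300 if g is f else 130; h=h if g is f else 130
    x0,y0=int(np.clip(u[0]-h,0,1920-2*h)),int(np.clip(u[1]-h,0,1440-2*h)); out.append(cv2.resize(im[y0:y0+2*h,x0:x0+2*h],(266,266)))
cv2.imwrite('pics/c7.png',cv2.resize(np.hstack(out),(798,266)))
E
```

```text
17.575 [-0.61199646 -0.94508411 -0.4165525 ] 1.003142229716164
False
19.3 [ 0.14715139 -0.43625862 -0.67938678]
```

View pics/c7.png

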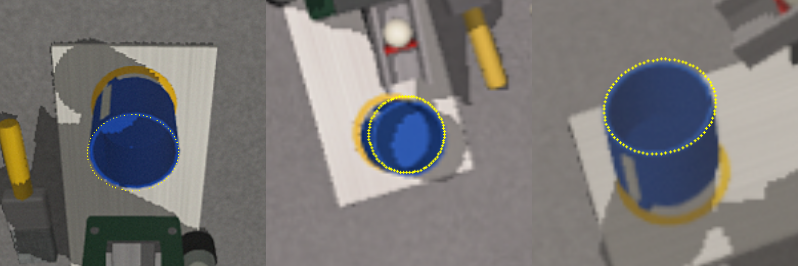

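View pics/w7.png

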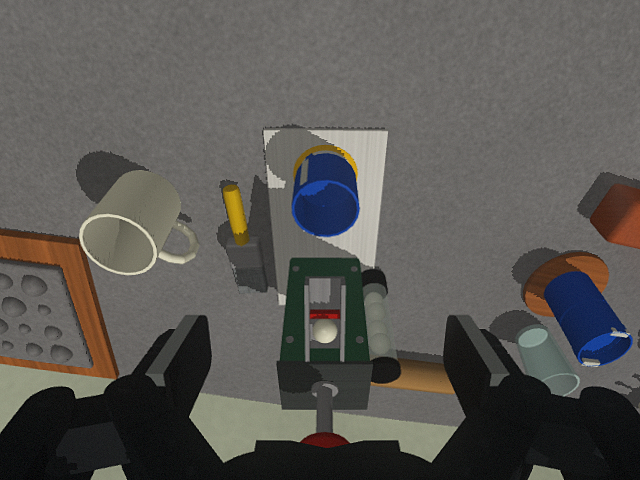

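Pot stands upright on the ring, on the predicted rim in all three views to within about 2 mm; bystanders unmoved. Now the plunger.

```bash
python3 - <<'E'
from h import *
grab(30)
p,r=pose(PL,.33,YD,0,0); movep(p,r)
move_l([*PL,.262],velocity=.1)
s=get_state();print(s['clock'],s['position'],s['contact_force'])
hit=move_l([*PL,.196],velocity=.02,until_force=20)
s=get_state();print(hit,s['clock'],s['position'],s['contact_force'])
t0=s['clock']
for k in range(5):
    sleep(.25); s=get_state(); print(round(s['clock']-t0,2),s['position'][2],s['contact_force'])
snap('top','t8.png');snap('side','s8.png')
E
python3 -c "
import cv2,numpy as np
a=cv2.imread('pics/t8.png')[190:350,330:490];b=cv2.imread('pics/s8.png')[255:435,220:400]
cv2.imwrite('pics/c8.png',np.hstack([cv2.resize(a,(400,400)),cv2.resize(b,(400,400))]))"
```

```text
22.075 [ 0.61167457 -0.19367229  0.26287495] [-0.03448762 -0.24728899  0.39844032]
True 24.1 [ 0.61168638 -0.19324612  0.22117821] [-3.24170238  0.71130381  9.98575102]
0.25 0.2213779179901436 [-2.72726597  0.53792874  9.56117117]
0.5 0.22138741744166082 [-2.38742428 -0.07853746  9.59176796]
0.75 0.2214155301883897 [-1.95283106  1.84342218  9.60774767]
1.0 0.22139424723990533 [-1.86966724  1.66872695  9.72992582]
1.25 0.22137167177815234 [-2.62490956  1.53161904  8.40982524]
```

View pics/c8.png

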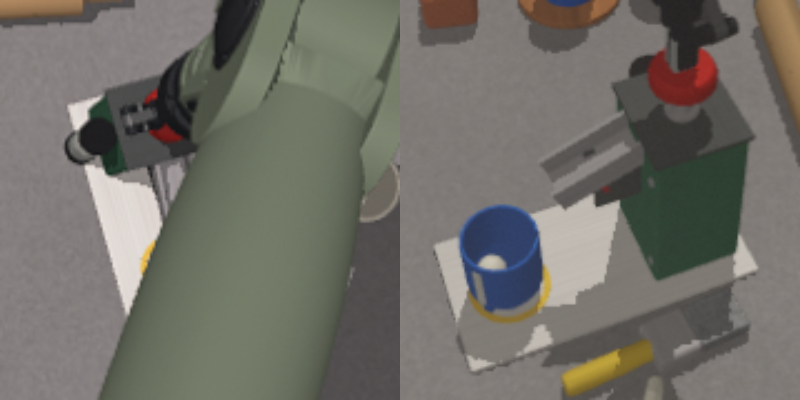

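The ball lies in the pot (side crop (492,266)) and the chute is empty. The force eased to about 10 N after the trigger, so I'll press once more, gently, to confirm that this is the hard stop.

```bash
python3 - <<'E'
from h import *
z0=get_state()['position'][2]
for dz in np.arange(.5,4.1,.5):
    move_l([*PL,z0-dz/1e3],velocity=.01)
    s=get_state(); print(dz,round(s['clock'],2),s['position'][2],np.round(s['contact_force'],1))
    if s['contact_force'][2]>19: break
sleep(.4); s=get_state(); print(s['position'][2],s['contact_force'])
move_l([*PL,.27],velocity=.06)
s=get_state(); print(s['clock'],s['contact_force'])
move_l([*PL,.36],velocity=.15)
p,r=pose([.40,0.0],.38,YD,0,0); movep(p,r)
s=get_state(); print(s['clock'],s['contact_force'])
snap('top','t9.png');snap('side','s9.png')
E
python3 -c "
import cv2,numpy as np
a=cv2.imread('pics/t9.png');b=cv2.imread('pics/s9.png')[255:435,220:400]
cv2.imwrite('pics/c9.png',np.hstack([cv2.resize(a,(480,360)),cv2.resize(b,(320,360))]))"
```

```text
0.5 25.7 0.22201494267332075 [-2.6  0.7  8.6]
1.0 25.95 0.22156429543602155 [-2.1  0.6 10. ]
1.5 26.2 0.22113267779556173 [-3.   1.   9.9]
2.0 26.45 0.22062433198407277 [-2.9  1.6 11.6]
2.5 26.7 0.22056619848068215 [-4.6  1.1 12.4]
3.0 26.95 0.22055418901240859 [-5.5  1.6 14.4]
3.5 27.2 0.22047794481014546 [-4.9  1.7 16.3]
4.0 27.45 0.2204526993747242 [-6.3  1.9 17.8]
0.22046699249881874 [-5.50669189  2.67265233 18.72140163]
28.875 [-0.76871342  0.73294219 -0.1291183 ]
30.7333 [0.22758715 0.40987322 0.69744276]
```

View pics/c9.png

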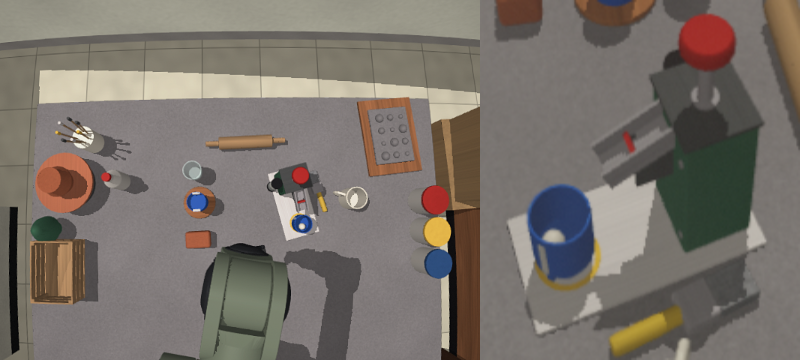

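Position stayed at 0.2205 m while the force rose from 12 to 18.7 N: the hard stop. The plunger is back up with the gate raised, the ball is in the pot on the ring, and the arm is clear.

```bash
python3 -c "
from h import *
print(sign_off())"
```

```text
the job is handed in; nothing more can be done
None
```

The job is done and handed in: the pot stands upright on the yellow ring with the white ball in it, and the plunger is back up. The last logged clock was 30.7 s, within the 61 s limit.

- **Unlocking the pot:** I gripped it at 30 N and turned it about 1.55 rad about its own axis. The wrist force stayed under 8 N throughout, and the pot then lifted freely.
- **Placing it:** I set it on the ring by feel. Overlays in all three camera views put it within about 2 mm of the ring's centre.
- **Pressing the plunger:** The 20 N trigger stopped the push near the stop and the force then eased to about 10 N. The ball had rolled into the pot by the end of that hold. I then pressed about 1 mm further, until the position held at 0.2205 m (31.5 mm of stroke) while the force rose from 12 to 18.7 N, which is the hard stop.
- **Last pictures:** They show the plunger up, the gate raised and the arm clear. By eye, the other things on the table look unmoved. I did not measure their positions again.

No check failed or disagreed.

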